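# Stow bobbin cases in running bond on a sliding stock carriage

### The arm

A 6-joint arm with a two-finger parallel gripper is mounted at the origin on the work surface. World frame = base frame: x ahead of the robot, y to its left, z up, the work surface at z = 0. Lengths are in mm, angles in degrees, forces in N, time in s.
With the tool pointing down it reaches from about 300 to 850 mm from the base axis. Payload 4.2 kg.
Tool frame: the origin (TCP) lies midway between the tips of the shut fingers; the grasp point (between the pads) lies 19 mm behind it (env.grasp_offset is the distance from the TCP to the grasp point, in mm); z points along the fingers, y is the line along which they close (so a half turn about z gives the same grasp; the last joint's range is limited). The gripper opens to 91 mm and grips with 3 to 60 N. Pads are 32 mm wide; open, the fingers measure 118 mm over their backs; the gripper's body (76 mm by 178 mm) begins 60 mm behind the grasp point.
Start: joints at [74.886, 18.312, 89.639, -0, 72.044, -1.146], TCP at [138.803, 558.015, 176.376] pointing down, gripper open.
Joint ranges: [-177.97, 177.97], [-48.28, 115.42], [12.27, 149.76], [-77.06, 257.06], [2.81, 150.46], [-146.56, 146.56]. Speed limits (degrees/s): [147.25, 147.25, 180, 180, 180, 180].

### API

Orientations are given as [roll, pitch, yaw] about the fixed x, y, z axes, in that order (R = Rz(yaw) Ry(pitch) Rx(roll)).
In Python, from workcell import env, optics gives the robot as it stands. The module is installed in compiled form; this text tells all that it offers.
- The arm moves only by the tool send_rows, never from a script. Its argument "targets" is a list that holds one entry, the list of rows, each a list of 7 numbers: the turn, a rotation vector about the world's x, y, z scaled (see below), then the shift along the world's x, y, z scaled (see below), then the closure, from -1 (fully open) to 1 (shut). In form: [[[rx, ry, rz, x, y, z, gripper], ...]]. A call has 1 to 12 rows; each row shifts and turns the commanded pose from where the row before left it; what a row does not reach is not made up. The controller multiplies each number of a shift by 0.2 m and each number of a turn by pi/2 rad. A row lasts 1/10 s, in which the tool goes at most 50 mm and 8.59 degrees, less where a joint would pass 70% of its speed; a pose out of reach is approached as far as the arm can. A call with a number of a shift or a turn outside -1 to 1 is refused whole. A call with a gripper value outside its range is refused whole. The fingers move at their own pace and stop on an object; "grip_force" is the grip in N (left out, the last holds). Time passes only in rows, so rows that do not move let the fingers close. It gives the time, the measured TCP pose, the force, the opening and the grip force at its end, in the units of the state.
- env.state(): the state, without advancing time (a new reading comes with each control period).
- optics.grab_frame(name): name is "scene" or "top"; returns (picture, depth): 480x640x3 uint8, red, green, blue; 480x640 float32, mm along the optical axis (not along the pixel's ray), 0 where there is no reading.
- optics.camera_info(name): a dict with "camera_matrix" (3x3 intrinsics, pixels), "R" (3x3) and "t" (3): a world point X has camera coordinates R X + t. Camera axes: x right, y down, z forward; pixel columns grow to the right and rows downward; lengths in mm; the calibration is good to about 2 mm. A picture is of the moment at which its call begins. camera_info takes no time and is no camera call.
- env.job_done(): hands the job in; it is judged then, once.
Trained networks look in the newest picture that a camera, given by its name, has taken for a name from the list of things; names that differ only in an ending like _2 or _b are one class to them, and where a whole thing is asked for, a point or a joint stands for the part that bears it (a point fixed in the world has none). Each returns a list of dicts, best first, with "conf" (0 to 1); they miss things now and then, are a little off and sometimes report something else, mostly with a low value. They report only what shows in the picture. A call takes as long as a camera call. They do not tell look-alikes from the thing itself.
- optics.silhouettes(camera, name): "mask" (480x640 bool, what is visible of it) and "at" ([column, row] in pixels, amid what is visible of it).
- optics.place_of(camera, name): "at" ([column, row] in pixels: a listed point, or the origin of a listed thing).
The state is a dict: "time_s": time; "qpos": joint angles; "qvel": joint speeds; "effort": joint torques, N m; "ee_pos": TCP position; "ee_rot": TCP orientation; "force": force on the tool from outside, world axes, zero at the start; "torque": the same for the moment, N m; "gripper_width": finger opening in mm; "gripper_force": force on a finger pad.
Only numpy, scipy, OpenCV 4.12 (cv2) and the standard library are available. Lean on these libraries where they do the work, as an engineer would, in place of code of your own. Each camera call takes 0.05 s, during which the arm holds its last target. There are 200 camera calls.

### The job

First try the empty stock carriage by its black knob for sticky spots: slide it fully home against the green stop, then all the way out against the orange stop, and leave it out there. Then lay every blue bobbin case on it in running bond, all lengthwise along the rail: a bottom course of three, one on each red outline, then any others on top, each centred across the joint between the two cases beneath it, so that the load keeps together when the van drives. Finally slide the loaded carriage fully home against the green stop with the stack still in bond, and do not disturb the brass pin tin or the small red and green spools.

Things in the scene. Friction and masses are not known exactly. Their poses are not given: they have to be found in the camera images.
- carriage (a joint): Position of the stock carriage on its rail, m: 0 = fully home against the green end stop (the robot's right), 0.14 = fully out against the orange end stop (left). Carriage +y is the sliding direction, from green to orange. It slides with about 2.5 N of friction and stays where it is left.
- deck (a point): Centre of the carriage's flat aluminium top (100 mm across x, 300 mm along y, 30 mm above the table). Its y axis runs along the rail from the green to the orange stop, z up. Three red painted outlines 40 x 83 mm lie along the middle of the deck, in one row along y, 86 mm from centre to centre.
- knob (a point): Upright black round knob, 18 mm diameter, 36 mm tall, on a tab at the green-stop end of the carriage's edge nearest the robot (deck x = -80 mm, y = -133 mm); it is rigid with the carriage. This point is on its axis, 20 mm above the deck level; its top is 36 mm above deck level. Same axes as the deck.
- low_right (a point): Where the centre of a case belongs: bottom course, green end (over the outline at deck y = -86 mm); 18 mm above the deck. Moves with the carriage; same axes as the deck.
- low_mid (a point): Where the centre of a case belongs: bottom course, middle outline; 18 mm above the deck. Moves with the carriage; same axes as the deck.
- low_left (a point): Where the centre of a case belongs: bottom course, orange end (deck y = +86 mm); 18 mm above the deck. Moves with the carriage; same axes as the deck.
- second_right (a point): Where the centre of a case belongs: second course, bridging the joint between the green-end and middle cases (deck y = -43 mm); 54 mm above the deck. Moves with the carriage; same axes as the deck.
- second_left (a point): Where the centre of a case belongs: second course, bridging the joint between the middle and orange-end cases (deck y = +43 mm); 54 mm above the deck. Moves with the carriage; same axes as the deck.
- third (a point): Where the centre of a case belongs: third course, bridging the joint of the second course (deck y = 0); 90 mm above the deck. Moves with the carriage; same axes as the deck.
- case1_mid (a point): Centre of a loose hard-plastic bobbin case, a blue brick 36 x 80 x 36 mm (long along its own y) with a coloured band round it near one end, about 0.13 kg; any of its four long sides may be underneath. The cases are interchangeable; four to six are present.
- case2_mid (a point): Centre of a loose hard-plastic bobbin case, a blue brick 36 x 80 x 36 mm (long along its own y) with a coloured band round it near one end, about 0.13 kg; any of its four long sides may be underneath. The cases are interchangeable; four to six are present.
- case3_mid (a point): Centre of a loose hard-plastic bobbin case, a blue brick 36 x 80 x 36 mm (long along its own y) with a coloured band round it near one end, about 0.13 kg; any of its four long sides may be underneath. The cases are interchangeable; four to six are present.
- case4_mid (a point): Centre of a loose hard-plastic bobbin case, a blue brick 36 x 80 x 36 mm (long along its own y) with a coloured band round it near one end, about 0.13 kg; any of its four long sides may be underneath. The cases are interchangeable; four to six are present.
- case5_mid (a point): Centre of a loose hard-plastic bobbin case, a blue brick 36 x 80 x 36 mm (long along its own y) with a coloured band round it near one end, about 0.13 kg; any of its four long sides may be underneath. The cases are interchangeable; four to six are present.
- case6_mid (a point): Centre of a loose hard-plastic bobbin case, a blue brick 36 x 80 x 36 mm (long along its own y) with a coloured band round it near one end, about 0.13 kg; any of its four long sides may be underneath. The cases are interchangeable; four to six are present.
- pin_tin: Brass pin tin, 60 mm across, 22 mm tall, standing among the cases; to be left alone. Origin at the middle of its underside.
- red_spool: Red thread spool, 42 mm across, 55 mm tall; to be left alone. Origin at the middle of its underside.
- green_spool: Green thread spool, 42 mm across, 55 mm tall; to be left alone. Origin at the middle of its underside.
Mind the look-alikes: they are no part of the job. Leave any pink look-alike of the part that bears case1_mid alone.

How it is judged (in metres and radians):
On the way, in this order (a step that is already met when the one before it is completed fails the run):
1. the carriage has been slid fully home against the green stop (value of joint carriage below 0.006 m), for 0.1 s.
2. then the carriage has been slid fully out against the orange stop (value of joint carriage above 0.134 m), for 0.1 s.
3. with the carriage out (beyond 0.11 m), the bottom course of three cases lies on the red outlines (distance between any of case1_mid, case2_mid, case3_mid, case4_mid, case5_mid, case6_mid and low_right below 0.012 m and distance between any of case1_mid, case2_mid, case3_mid, case4_mid, case5_mid, case6_mid and low_mid below 0.012 m and distance between any of case1_mid, case2_mid, case3_mid, case4_mid, case5_mid, case6_mid and low_left below 0.012 m and value of joint carriage above 0.11 m), for 0.2 s.
4. with the carriage still out, every case is laid in bond (all of step 3 and (distance between case1_mid and low_right below 0.012 m or distance between case1_mid and low_mid below 0.012 m or distance between case1_mid and low_left below 0.012 m or distance between case1_mid and second_right below 0.012 m or distance between case1_mid and second_left below 0.012 m or distance between case1_mid and third below 0.012 m) and (distance between case2_mid and low_right below 0.012 m or distance between case2_mid and low_mid below 0.012 m or distance between case2_mid and low_left below 0.012 m or distance between case2_mid and second_right below 0.012 m or distance between case2_mid and second_left below 0.012 m or distance between case2_mid and third below 0.012 m) and (distance between case3_mid and low_right below 0.012 m or distance between case3_mid and low_mid below 0.012 m or distance between case3_mid and low_left below 0.012 m or distance between case3_mid and second_right below 0.012 m or distance between case3_mid and second_left below 0.012 m or distance between case3_mid and third below 0.012 m) and (distance between case4_mid and low_right below 0.012 m or distance between case4_mid and low_mid below 0.012 m or distance between case4_mid and low_left below 0.012 m or distance between case4_mid and second_right below 0.012 m or distance between case4_mid and second_left below 0.012 m or distance between case4_mid and third below 0.012 m) and (distance between case5_mid and low_right below 0.012 m or distance between case5_mid and low_mid below 0.012 m or distance between case5_mid and low_left below 0.012 m or distance between case5_mid and second_right below 0.012 m or distance between case5_mid and second_left below 0.012 m or distance between case5_mid and third below 0.012 m) and (distance between case6_mid and low_right below 0.012 m or distance between case6_mid and low_mid below 0.012 m or distance between case6_mid and low_left below 0.012 m or distance between case6_mid and second_right below 0.012 m or distance between case6_mid and second_left below 0.012 m or distance between case6_mid and third below 0.012 m) and angle between the y axis of each of case1_mid, case2_mid, case3_mid, case4_mid, case5_mid, case6_mid and the y axis of deck, either way round below 0.15 rad), for 0.2 s.
At the end, for the whole second after the job is handed in: The carriage is within 7 mm of its green home stop; all three bottom places are filled, and the centre of every case present is within 12 mm of one of the six places of the bond (three below, two bridging their joints, one on top) with its long axis within 0.15 rad of the rail (distance between any of case1_mid, case2_mid, case3_mid, case4_mid, case5_mid, case6_mid and low_right below 0.012 m and distance between any of case1_mid, case2_mid, case3_mid, case4_mid, case5_mid, case6_mid and low_mid below 0.012 m and distance between any of case1_mid, case2_mid, case3_mid, case4_mid, case5_mid, case6_mid and low_left below 0.012 m and (distance between case1_mid and low_right below 0.012 m or distance between case1_mid and low_mid below 0.012 m or distance between case1_mid and low_left below 0.012 m or distance between case1_mid and second_right below 0.012 m or distance between case1_mid and second_left below 0.012 m or distance between case1_mid and third below 0.012 m) and (distance between case2_mid and low_right below 0.012 m or distance between case2_mid and low_mid below 0.012 m or distance between case2_mid and low_left below 0.012 m or distance between case2_mid and second_right below 0.012 m or distance between case2_mid and second_left below 0.012 m or distance between case2_mid and third below 0.012 m) and (distance between case3_mid and low_right below 0.012 m or distance between case3_mid and low_mid below 0.012 m or distance between case3_mid and low_left below 0.012 m or distance between case3_mid and second_right below 0.012 m or distance between case3_mid and second_left below 0.012 m or distance between case3_mid and third below 0.012 m) and (distance between case4_mid and low_right below 0.012 m or distance between case4_mid and low_mid below 0.012 m or distance between case4_mid and low_left below 0.012 m or distance between case4_mid and second_right below 0.012 m or distance between case4_mid and second_left below 0.012 m or distance between case4_mid and third below 0.012 m) and (distance between case5_mid and low_right below 0.012 m or distance between case5_mid and low_mid below 0.012 m or distance between case5_mid and low_left below 0.012 m or distance between case5_mid and second_right below 0.012 m or distance between case5_mid and second_left below 0.012 m or distance between case5_mid and third below 0.012 m) and (distance between case6_mid and low_right below 0.012 m or distance between case6_mid and low_mid below 0.012 m or distance between case6_mid and low_left below 0.012 m or distance between case6_mid and second_right below 0.012 m or distance between case6_mid and second_left below 0.012 m or distance between case6_mid and third below 0.012 m) and angle between the y axis of each of case1_mid, case2_mid, case3_mid, case4_mid, case5_mid, case6_mid and the y axis of deck, either way round below 0.15 rad and value of joint carriage below 0.007 m); the robot touches nothing.
It fails at once if the pin tin or a small spool is pushed more than 5 cm from its place (distance of any of pin_tin, red_spool, green_spool from where it was at the start of the episode above 0.05 m).
Of case1, case2, case3, case4, case5, case6 only 4 to 6 are there at a start; the rules pass over those that are not, and their reading is None.
At some moment in a run one of case1, case2, case3, case4, case5, case6 may be knocked a few centimetres aside while the robot is not near it.
Once in a run the grip may slacken for a moment while it holds something.
It also fails if it takes over 210 s, if anything falls off the work surface, if the arm or the gripper's body presses on something with over 40 N, if the wrist force passes 120 N, or if a joint passes its speed limit or range.

## Working session

There is one attempt and no reset: what is moved stays moved. The work goes in short steps, Python scripts to look and compute and a tool call to move; the robot and the scene stay as the last step left them, time stands still between calls to the robot, and variables do not carry over. Pictures are saved under pics/ and viewed, at most 14 in all, crops included, and the job is handed in when it is done.

Besides the shell and the picture viewer there is one more tool, called after "Emit:" as a command line: name --argument value ..., lists and objects as JSON in quotes. send_rows: Moves the arm, as the interface text tells. Its arguments: {"type":"object","properties":{"targets":{"type":"array"},"grip_force":{"type":"number"}},"required":["targets"]}

```bash
mkdir -p pics
cat > h.py <<'E'
import numpy as np, cv2
from workcell import env, optics
def grab(cam,fn=None):
    p,d=optics.grab_frame(cam)
    if fn: cv2.imwrite('pics/'+fn,p[:,:,::-1])
    return p,d
def world(cam,u,v,depth):
    c=optics.camera_info(cam);K=np.array(c['camera_matrix']);R=np.array(c['R']);t=np.array(c['t'])
    u=np.asarray(u,float);v=np.asarray(v,float);depth=np.asarray(depth,float)
    X=np.stack([(u-K[0,2])/K[0,0]*depth,(v-K[1,2])/K[1,1]*depth,depth],-1)
    return (X-t)@R
def cloud(cam,d):
    v,u=np.mgrid[0:480,0:640]
    return world(cam,u,v,d)
def pix(cam,X):
    c=optics.camera_info(cam);x=np.array(c['camera_matrix'])@(np.array(c['R'])@np.array(X,float)+np.array(c['t']))
    return x[:2]/x[2]
def cases(cam='top',p=None,d=None):
    # blue tops: oriented rectangle of highest-level points per blue blob
    if p is None: p,d=grab(cam)
    W=cloud(cam,d)
    hsv=cv2.cvtColor(p,cv2.COLOR_RGB2HSV)
    return W,hsv
E
python3 - <<'E'
from h import *
for c in('scene','top'):
    p,d=grab(c,c+'0.png'); i=optics.camera_info(c); R=np.array(i['R']);print(c,-R.T@np.array(i['t']),R.round(2).tolist())
    W=cloud(c,d)
    for n in ('case1_mid','knob','pin_tin','red_spool','green_spool','deck'):
        for r in optics.silhouettes(c,n):
            m=r['mask']&(d>0)
            if m.sum()>5: print(c,n,round(r['conf'],2),np.round(r['at']),m.sum(),np.median(W[m],0).round(),np.percentile(W[m][:,2],95).round())
print(env.state())
E
```

```text
scene [1233.87459952 -385.76376736  880.66382724] [[0.48, 0.88, -0.02], [0.59, -0.34, -0.73], [-0.65, 0.34, -0.68]]
scene case1_mid 0.97 [305. 227.] 686 [357.  37.  31.] 38.0
scene case1_mid 0.93 [228. 248.] 761 [ 338. -163.   32.] 38.0
scene case1_mid 0.9 [315. 258.] 752 [472.   3.  33.] 38.0
scene knob 0.25 [360. 242.] 716 [484. 110.  33.] 38.0
scene pin_tin 0.61 [264. 275.] 558 [ 451. -122.   21.] 24.0
scene pin_tin 0.16 [354. 306.] 5920 [632.   1.  29.] 32.0
scene red_spool 0.57 [483. 225.] 413 [570. 395.  39.] 56.0
scene red_spool 0.16 [357. 306.] 6024 [632.   1.  29.] 32.0
scene green_spool 0.87 [147. 360.] 661 [ 558. -410.   44.] 57.0
scene deck 0.79 [354. 308.] 5817 [632.   1.  29.] 32.0
scene deck 0.38 [481. 226.] 378 [569. 395.  41.] 56.0
top [ 326.31047189    5.55451374 1224.49190216] [[0.01, -1.0, 0.01], [-0.99, -0.01, -0.14], [0.14, -0.01, -0.99]]
top case1_mid 0.85 [309. 260.] 570 [460.   8.  35.] 39.0
top case1_mid 0.67 [382. 320.] 574 [ 330. -159.   35.] 39.0
top case1_mid 0.66 [293. 308.] 484 [352.  41.  35.] 39.0
top knob 0.89 [303. 190.] 5616 [628.  17.  30.] 34.0

[... 260 characters left out ...]
15 [628.  18.  30.] 34.0
{'time_s': 0.7, 'qpos': array([ 7.48850800e+01,  1.83108347e+01,  8.96393698e+01,  1.28873196e-03,
        7.20435481e+01, -1.14610721e+00]), 'qvel': array([ 0.05426426, -0.07545198, -0.08640196,  0.10793559,  0.03821835,
        0.01981844]), 'effort': array([-1.80712774e-03, -4.12227130e+01, -2.32190931e+01,  7.27713131e-02,
        3.77440942e-02,  1.18206228e-05]), 'ee_pos': array([138.79967214, 558.01554063, 176.38410508]), 'ee_rot': array([ 1.79993729e+02, -1.10079661e-03,  1.66030790e+02]), 'force': array([ 0.15123812,  0.31089668, -0.18856917]), 'torque': array([-0.0497746 , -0.02700699, -0.02323505]), 'gripper_force': 0.0, 'gripper_width': 91.37078923643975}
```

View pics/top0.png

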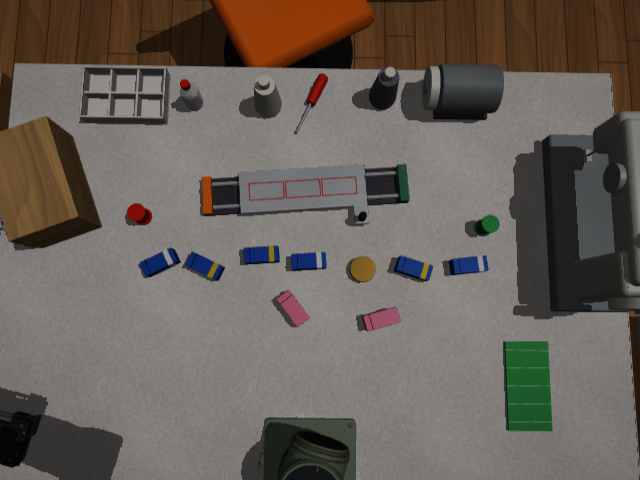

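View pics/scene0.png

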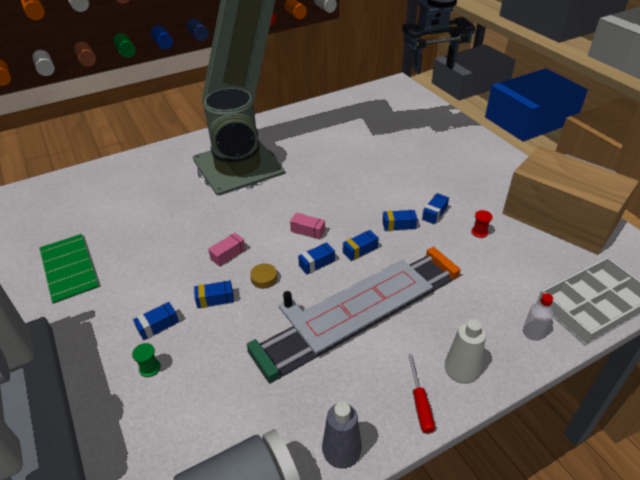

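The top view shows six blue cases, at about (160,262), (205,265), (261,255), (308,261), (413,268) and (468,265). The pink bricks at (292,308) and (381,319) are look-alikes, so I leave them. The tin is at (363,269), the knob at (362,215), the spools at (139,214) and (487,225). The green stop is on the right at (403,184) and the carriage is partway out.

```bash
cat >> h.py <<'E'
def rectfit(xy):
    (c,s,a)=cv2.minAreaRect(xy.astype(np.float32))
    b=cv2.boxPoints((c,s,a)); e=[b[1]-b[0],b[2]-b[1]]; l=max(e,key=np.linalg.norm)
    ang=np.degrees(np.arctan2(l[1],l[0]))%180
    return np.array(c).round(1),sorted(np.round(s,1)),round(ang,1)
def findblue(W,p,zlo=30,zhi=150,box=(250,800,-500,500)):
    hsv=cv2.cvtColor(p,cv2.COLOR_RGB2HSV)
    blue=(hsv[...,0]>105)&(hsv[...,0]<130)&(hsv[...,1]>130)&(hsv[...,2]>40)
    near=cv2.dilate(blue.astype(np.uint8),np.ones((9,9)))>0
    z=W[...,2]
    ok=near&(z>zlo)&(z<zhi)&(W[...,0]>box[0])&(W[...,0]<box[1])&(W[...,1]>box[2])&(W[...,1]<box[3])
    n,l,st,_=cv2.connectedComponentsWithStats(ok.astype(np.uint8),connectivity=4)
    out=[]
    for i in range(1,n):
        m=l==i
        if st[i,4]>60 and (m&blue).sum()>40:
            q=W[m]; out.append(rectfit(q[:,:2])+(np.median(q[:,2]).round(1),q[:,:2].mean(0).round(1),int(m.sum())))
    return out
def deckfit(W,p):
    hsv=cv2.cvtColor(p,cv2.COLOR_RGB2HSV)
    red=((hsv[...,0]<8)|(hsv[...,0]>172))&(hsv[...,1]>90)&(abs(W[...,2]-30)<6)&(W[...,0]>560)&(W[...,0]<720)&(abs(W[...,1])<200)
    return rectfit(W[red][:,:2]),int(red.sum())
E
python3 - <<'E'
from h import *
for c in('top','scene'):
    p,d=grab(c); W=cloud(c,d)
    print(c,'deck',deckfit(W,p))
    for r in findblue(W,p): print(r)
    # knob and stops
    k=(W[...,2]>50)&(W[...,2]<75)&(W[...,0]>480)&(W[...,0]<620)&(abs(W[...,1])<180)
    print('knob',k.sum(),W[k].mean(0).round(1),W[k].min(0).round(),W[k].max(0).round())
    hsv=cv2.cvtColor(p,cv2.COLOR_RGB2HSV)
    box=(W[...,0]>540)&(W[...,0]<720)&(abs(W[...,1])<320)&(W[...,2]>10)&(W[...,2]<60)&(hsv[...,1]>120)
    for nm,lo,hi in(('green',40,90),('orange',6,18)):
        m=box&(hsv[...,0]>lo)&(hsv[...,0]<hi); print(nm,m.sum(),W[m].mean(0).round(1),rectfit(W[m][:,:2]),np.percentile(W[m][:,2],95))
p,d=optics.grab_frame('top'); crop=p[170:330,120:500]; cv2.imwrite('pics/crop1.png',cv2.resize(crop,None,fx=2.1,fy=2.1,interpolation=cv2.INTER_CUBIC)[:,:,::-1])
E
```

```text
top deck ((array([632.2,  23.7]), [np.float64(44.1), np.float64(256.2)], np.float32(94.5)), 325)
(array([474.4, 117.4]), [np.float64(37.2), np.float64(79.7)], np.float32(94.2), np.float64(35.3), array([473.9, 117.1]), 541)
(array([454.2, 352.5]), [np.float64(37.5), np.float64(80.5)], np.float32(116.7), np.float64(35.4), array([453.7, 352.4]), 548)
(array([446.4, 248.2]), [np.float64(36.1), np.float64(80.4)], np.float32(65.7), np.float64(35.6), array([446.2, 247.8]), 546)
(array([460.9,   7.6]), [np.float64(36.5), np.float64(80.2)], np.float32(93.7), np.float64(35.7), array([460.7,   7.9]), 535)
(array([ 447.2, -237.1]), [np.float64(36.8), np.float64(80.4)], np.float32(72.5), np.float64(35.6), array([ 446.9, -236.6]), 538)
(array([ 456.1, -366.4]), [np.float64(36.4), np.float64(81.7)], np.float32(97.4), np.float64(35.4), array([ 456. , -365.6]), 533)
knob 54 [ 562.1 -114.6   64. ] [ 554. -123.   52.] [ 571. -107.   71.]
green 346 [ 647.8 -212.7   26.5] (array([ 609.8, -188.5]), [np.float64(64.0), np.float64(172.5)], np.float32(147.7)) 31.360130116706653
orange 394 [611.2 246.1  26.4] 
[... 594 characters left out ...]
7.1]), [np.float64(41.0), np.float64(81.7)], np.float32(95.2), np.float64(35.3), array([461.2,   5.9]), 439)
(array([ 446.6, -237.3]), [np.float64(39.9), np.float64(78.9)], np.float32(71.4), np.float64(35.5), array([ 447.2, -237.9]), 517)
(array([ 454.8, -366.7]), [np.float64(40.7), np.float64(79.3)], np.float32(97.0), np.float64(35.7), array([ 456.6, -367.4]), 598)
knob 85 [ 564.4 -116.1   61.6] [ 553. -124.   50.] [ 572. -107.   69.]
green 505 [ 657.6 -215.2   26.1] (array([ 650.9, -212.4]), [np.float64(27.5), np.float64(89.7)], np.float32(4.6)) 29.938374337380548
orange 428 [617.1 246.2  24.1] (array([613.5, 249. ]), [np.float64(26.5), np.float64(89.1)], np.float32(4.5)) 29.72605764092474
```

View pics/crop1.png

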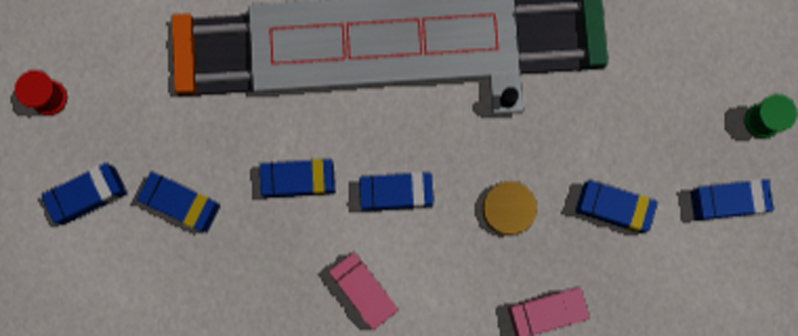

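The crop confirms the six blue banded cases, clear of the pink plain ones and the brass tin. The fit sizes match the given ones (36 x 80, z 36), and the knob agrees with the deck fit to 1 mm. Moving to the knob.

Emit:
send_rows --targets '[[[0,0,0.017,0.125,-0.2,0,-1],[0,0,0.017,0.125,-0.2,0,-1],[0,0,0.017,0.125,-0.2,0,-1],[0,0,0.017,0.125,-0.2,0,-1],[0,0,0.017,0.125,-0.2,0,-1],[0,0,0.017,0.125,-0.2,0,-1],[0,0,0.017,0.125,-0.2,0,-1],[0,0,0.017,0.125,-0.2,0,-1],[0,0,0.017,0.125,-0.2,0,-1],[0,0,0.017,0.125,-0.2,0,-1],[0,0,0.017,0.125,-0.2,0,-1],[0,0,0.017,0.125,-0.2,0,-1]]]' --grip_force 25

```text
time_s: 2.05
ee_pos: [439.6, 76.2, 176.7]
ee_rot: [180.0, 0.1, -175.6]
force: [0.1, 0.1, -0.1]
gripper_width: 91.0
gripper_force: 0.0
```

Emit:
send_rows --targets '[[[0,0,0,0.123,-0.193,0,-1],[0,0,0,0.123,-0.193,0,-1],[0,0,0,0.123,-0.193,0,-1],[0,0,0,0.123,-0.193,0,-1],[0,0,0,0.123,-0.193,0,-1],[0,0,0,0,0,0,-1],[0,0,0,0,0,0,-1]]]'

```text
time_s: 2.75
ee_pos: [561.7, -115.5, 175.8]
ee_rot: [179.9, -0.1, -175.7]
force: [-0.1, 0.3, 0.3]
gripper_width: 91.6
gripper_force: 0.0
```

Emit:
send_rows --targets '[[[0,0,0,0,0,-0.17,-1],[0,0,0,0,0,-0.17,-1],[0,0,0,0,0,-0.17,-1],[0,0,0,0,0,-0.17,-1],[0,0,0,0,0,0,0.7],[0,0,0,0,0,0,1],[0,0,0,0,0,0,1],[0,0,0,0,0,0,1],[0,0,0,0,0,0,1],[0,0,0,0,0,0,1]]]'

```text
time_s: 3.75
ee_pos: [562.3, -115.1, 41.3]
ee_rot: [-180.0, 0.1, -175.6]
force: [-0.2, -0.0, -0.1]
gripper_width: 46.2
gripper_force: 0.0
```

Emit:
send_rows --targets '[[[0,0,0,0,0,0,1],[0,0,0,0,0,0,1],[0,0,0,0,0,0,1],[0,0,0,0,0,0,1],[0,0,0,0,0,0,1],[0,0,0,0,0,0,1],[0,0,0,0,0,0,1],[0,0,0,0,0,0,1]]]'

```text
time_s: 4.55
ee_pos: [561.8, -115.0, 40.4]
ee_rot: [180.0, -0.0, -175.6]
force: [-0.1, 0.0, -0.5]
gripper_width: 0.2
gripper_force: 0.0
```

Run:
```python
from h import *
p,d=grab('scene'); W=cloud('scene',d)
print(deckfit(W,p),env.state()['qpos'])
crop=p[190:390,200:480]; cv2.imwrite('pics/crop2.png',cv2.resize(crop,None,fx=2.8,fy=2.8)[:,:,::-1])
```

```text
((array([629. ,  24.7]), [np.float64(44.9), np.float64(255.9)], np.float32(95.2)), 170) [-1.27164402e+01  2.48962707e+01  1.00743255e+02  5.58572874e-03
  5.43603426e+01 -1.07113450e+02]
```

View pics/crop2.png

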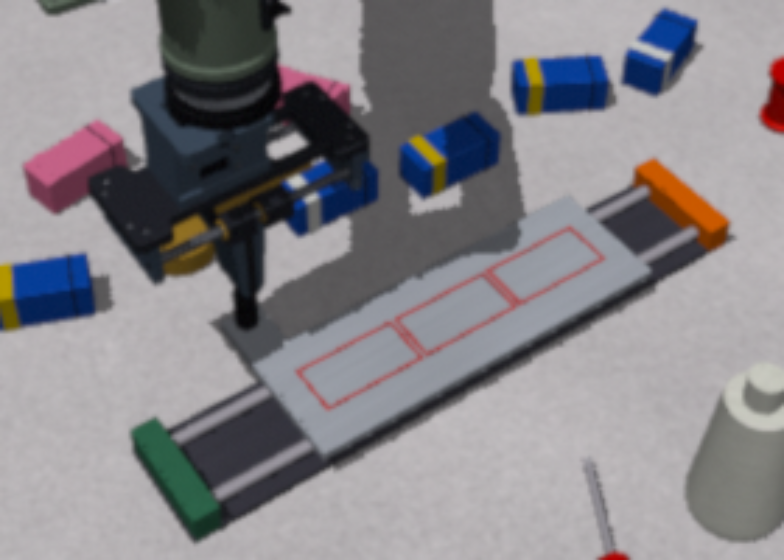

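The picture shows the finger tips at the knob (245,310), but the opening reads 0.2 mm, so I check heights with the depth image.

Run:
```python
from h import *
p,d=grab('scene'); W=cloud('scene',d)
m=(W[...,0]>520)&(W[...,0]<600)&(W[...,1]>-160)&(W[...,1]<-70)&(W[...,2]>35)
for z in range(35,180,12):
    q=W[m&(W[...,2]>=z)&(W[...,2]<z+12)]
    if len(q): print(z,len(q),q.min(0).round(),q.max(0).round())
crop=p[240:330,255:345]; cv2.imwrite('pics/crop3.png',cv2.resize(crop,None,fx=6,fy=6)[:,:,::-1]); print(env.state()['gripper_width'],env.state()['gripper_force'])
```

```text
35 37 [ 556. -124.   35.] [ 571. -108.   47.]
47 37 [ 559. -125.   47.] [ 572. -107.   59.]
59 25 [ 555. -125.   60.] [ 571. -107.   67.]
71 14 [ 558. -125.   77.] [ 579. -110.   83.]
83 58 [ 547. -128.   83.] [ 581. -106.   95.]
95 61 [ 544. -128.   95.] [ 580. -105.  107.]
107 66 [ 549. -129.  107.] [ 582. -105.  119.]
119 65 [ 557. -129.  119.] [ 580. -101.  131.]
131 31 [ 571. -129.  131.] [ 580. -102.  141.]
143 7 [ 555. -141.  144.] [ 582. -105.  154.]
155 62 [ 530. -152.  155.] [600. -71. 167.]
167 246 [ 527. -159.  167.] [600. -70. 179.]
179 216 [ 580. -160.  179.] [600. -71. 191.]
0.7664558969338554 0.0
```

View pics/crop3.png

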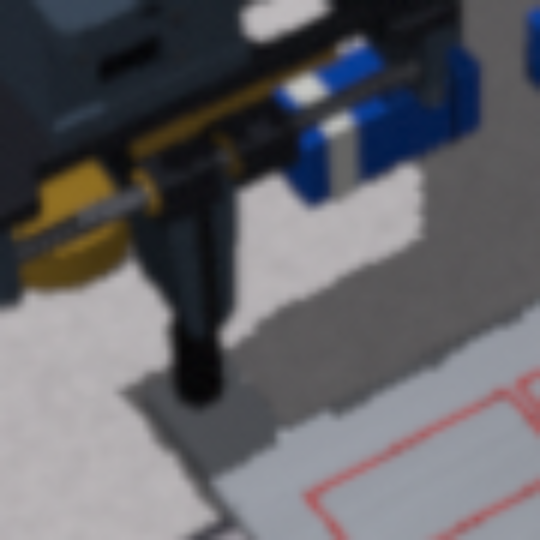

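The crop shows the closed finger tips ending at about z=77, some 10 mm above the knob top at 67, so the real tip sits about 36 mm higher than the reported TCP. I open, go lower in steps and watch the force.

Emit:
send_rows --targets '[[[0,0,0,0,0,0,0],[0,0,0,0,0,0,0],[0,0,0,0,0,0,0],[0,0,0,0,0,0,0],[0,0,0,0,0,0,0],[0,0,0,0,0,0,0],[0,0,0,0,0,-0.05,0],[0,0,0,0,0,-0.05,0],[0,0,0,0,0,0,0]]]'

```text
time_s: 5.55
ee_pos: [560.1, -114.6, 18.3]
ee_rot: [179.9, -0.2, -175.6]
force: [0.1, 0.1, -0.2]
gripper_width: 45.7
gripper_force: 0.0
```

Emit:
send_rows --targets '[[[0,0,0,0,0,-0.05,0],[0,0,0,0,0,-0.025,0],[0,0,0,0,0,0,1],[0,0,0,0,0,0,1],[0,0,0,0,0,0,1],[0,0,0,0,0,0,1],[0,0,0,0,0,0,1],[0,0,0,0,0,0,1]]]'

```text
time_s: 6.35
ee_pos: [562.1, -114.8, 5.7]
ee_rot: [180.0, 0.0, -175.6]
force: [0.6, 1.4, 0.7]
gripper_width: 17.2
gripper_force: 25.0
```

Emit:
send_rows --targets '[[[0,0,0,0.006,-0.075,0,1],[0,0,0,0.006,-0.075,0,1],[0,0,0,0.006,-0.075,0,1],[0,0,0,0.006,-0.075,0,1],[0,0,0,0,0,0,1]]]'

```text
time_s: 6.85
ee_pos: [567.2, -178.6, 5.7]
ee_rot: [-179.8, 0.1, -175.7]
force: [1.4, -3.1, 2.7]
gripper_width: 17.1
gripper_force: 25.0
```

Emit:
send_rows --targets '[[[0,0,0,0.002,-0.025,0,1],[0,0,0,0,0,0,1],[0,0,0,0,0,0,1]]]'

```text
time_s: 7.15
ee_pos: [567.4, -180.9, 5.7]
ee_rot: [-179.9, 0.1, -175.6]
force: [1.2, -3.1, 3.6]
gripper_width: 17.3
gripper_force: 25.0
```

Emit:
send_rows --targets '[[[0,0,0,0.002,-0.025,0,1],[0,0,0,0,0,0,1],[0,0,0,0,0,0,1]]]'

```text
time_s: 7.45
ee_pos: [567.7, -184.9, 5.7]
ee_rot: [-180.0, 0.0, -175.6]
force: [0.8, 1.1, 5.0]
gripper_width: 17.3
gripper_force: 25.0
```

Emit:
send_rows --targets '[[[0,0,0,0.001,-0.015,0,1],[0,0,0,0,0,0,1],[0,0,0,0,0,0,1]]]'

```text
time_s: 7.75
ee_pos: [568.0, -187.8, 5.7]
ee_rot: [180.0, 0.0, -175.6]
force: [1.3, 0.9, 5.5]
gripper_width: 17.3
gripper_force: 25.0
```

Emit:
send_rows --targets '[[[0,0,0,0.001,-0.015,0,1],[0,0,0,0,0,0,1],[0,0,0,0,0,0,1]]]'

```text
time_s: 8.05
ee_pos: [568.1, -190.1, 5.7]
ee_rot: [179.9, 0.0, -175.6]
force: [1.4, 2.1, 4.3]
gripper_width: 17.1
gripper_force: 25.0
```

Run:
```python
from h import *
p,d=grab('scene'); W=cloud('scene',d)
print(deckfit(W,p),env.state()['force'])
```

```text
((array([634.7, -51.5]), [np.float64(45.1), np.float64(255.3)], np.float32(94.6)), 166) [1.20724454 3.29827177 4.31843608]
```

Emit:
send_rows --targets '[[[0,0,0,0.001,-0.015,0,1],[0,0,0,0,0,0,1],[0,0,0,0,0,0,1]]]'

```text
time_s: 8.4
ee_pos: [568.1, -189.9, 5.7]
ee_rot: [179.6, 0.0, -175.7]
force: [2.3, 11.7, 7.7]
gripper_width: 17.3
gripper_force: 25.0
```

Emit:
send_rows --targets '[[[0,0,0,0.001,-0.015,0,1],[0,0,0,0,0,0,1],[0,0,0,0,0,0,1]]]'

```text
time_s: 8.7
ee_pos: [568.0, -194.6, 5.2]
ee_rot: [179.8, -0.0, -175.6]
force: [1.4, 20.1, 5.4]
gripper_width: 26.9
gripper_force: 10.8
```

Emit:
send_rows --targets '[[[0,0,0,0.001,-0.015,0,1],[0,0,0,0,0,0,1],[0,0,0,0,0,0,1]]]'

```text
time_s: 9.0
ee_pos: [567.4, -189.6, 5.0]
ee_rot: [179.0, -0.1, -175.9]
force: [2.7, 28.1, 8.9]
gripper_width: 17.4
gripper_force: 25.0
```

Home is confirmed: 28 N of resistance with no further motion. Now I slide it out.

Emit:
send_rows --targets '[[[0,0,0,-0.006,0.075,0,1],[0,0,0,-0.006,0.075,0,1],[0,0,0,-0.006,0.075,0,1],[0,0,0,-0.006,0.075,0,1],[0,0,0,-0.006,0.075,0,1],[0,0,0,-0.006,0.075,0,1],[0,0,0,-0.006,0.075,0,1],[0,0,0,-0.006,0.075,0,1],[0,0,0,-0.006,0.075,0,1],[0,0,0,-0.002,0.025,0,1],[0,0,0,0,0,0,1],[0,0,0,0,0,0,1]]]'

```text
time_s: 10.2
ee_pos: [556.9, -58.9, 5.1]
ee_rot: [179.9, -0.0, -175.6]
force: [2.8, 2.7, -5.3]
gripper_width: 17.4
gripper_force: 25.0
```

Emit:
send_rows --targets '[[[0,0,0,-0.002,0.02,0,1],[0,0,0,0,0,0,1],[0,0,0,0,0,0,1]]]'

```text
time_s: 10.5
ee_pos: [556.7, -56.3, 5.1]
ee_rot: [180.0, -0.0, -175.6]
force: [3.5, -0.4, -7.7]
gripper_width: 17.7
gripper_force: 25.0
```

Emit:
send_rows --targets '[[[0,0,0,-0.002,0.02,0,1],[0,0,0,0,0,0,1],[0,0,0,0,0,0,1]]]'

```text
time_s: 10.8
ee_pos: [556.4, -51.9, 5.1]
ee_rot: [180.0, -0.0, -175.6]
force: [4.4, -1.1, -9.2]
gripper_width: 16.9
gripper_force: 25.0
```

Emit:
send_rows --targets '[[[0,0,0,-0.002,0.02,0,1],[0,0,0,0,0,0,1],[0,0,0,0,0,0,1]]]'

```text
time_s: 11.1
ee_pos: [556.3, -50.7, 5.1]
ee_rot: [-179.7, 0.0, -175.5]
force: [4.0, -10.6, -11.9]
gripper_width: 17.8
gripper_force: 25.0
```

Emit:
send_rows --targets '[[[0,0,0,-0.001,0.015,0,1],[0,0,0,0,0,0,1],[0,0,0,0,0,0,1]]]'

```text
time_s: 11.4
ee_pos: [556.2, -50.8, 5.1]
ee_rot: [-179.5, 0.0, -175.4]
force: [4.8, -20.1, -13.0]
gripper_width: 17.6
gripper_force: 25.0
```

Run:
```python
from h import *
p,d=grab('scene'); W=cloud('scene',d)
print(deckfit(W,p),env.state()['force'])
```

```text
((array([625.2,  78.1]), [np.float64(43.2), np.float64(237.1)], np.float32(94.6)), 148) [  5.47211132 -20.27721551 -12.80068101]
```

Emit:
send_rows --targets '[[[0,0,0,0,-0.015,0,-0.3],[0,0,0,0,0,0,-0.3],[0,0,0,0,0,0,-0.3],[0,0,0,0,0,0.2,-0.3],[0,0,0,0,0,0.2,-0.3],[0,0,0,0,0,0.2,-0.3],[0,0,0,0,0,0.2,-0.3],[0,0,0,0,0,0,-0.3]]]'

```text
time_s: 12.25
ee_pos: [559.2, -47.6, 172.0]
ee_rot: [-179.9, 0.7, -175.6]
force: [0.1, 0.0, 1.1]
gripper_width: 59.1
gripper_force: 0.0
```

Emit:
send_rows --targets '[[[0,0,-0.084,-0.05,0.025,0,-0.3],[0,0,-0.084,-0.05,0.025,0,-0.3],[0,0,-0.084,-0.05,0.025,0,-0.3],[0,0,-0.084,-0.05,0.025,0,-0.3],[0,0,-0.084,-0.05,0.025,0,-0.3],[0,0,-0.084,-0.05,0.025,0,-0.3],[0,0,-0.084,-0.05,0.025,0,-0.3],[0,0,-0.084,-0.05,0.025,0,-0.3],[0,0,-0.084,-0.05,0.025,0,-0.3],[0,0,-0.084,-0.025,0.025,0,-0.3],[0,0,-0.084,0,0.025,0,-0.3],[0,0,-0.084,0,0.025,0,-0.3]]]'

```text
time_s: 13.45
ee_pos: [459.6, 12.8, 165.0]
ee_rot: [-179.9, -0.0, 93.4]
force: [0.2, -0.1, -0.5]
gripper_width: 59.4
gripper_force: 0.0
```

```bash
cat >> h.py <<'E'
def report(fn=None,deck=True):
    p,d=grab('top',fn); W=cloud('top',d); s=env.state()
    print('t',s['time_s'],'tcp',s['ee_pos'].round(1),'yaw',s['ee_rot'][2].round(1),'w',round(s['gripper_width'],1),'F',s['force'].round(1))
    if deck: print('deck',deckfit(W,p))
    for r in findblue(W,p): print(r)
    return p,d,W
E
python3 - <<'E'
from h import *
p,d,W=report()
p,d=grab('scene'); W=cloud('scene',d); x,y,z=env.state()['ee_pos']
m=(abs(W[...,0]-x)<75)&(abs(W[...,1]-y)<75)&(W[...,2]>50)
q=W[m]; q=q[q[:,2].argsort()]; print(q[:25].round().tolist())
E
```

```text
t 13.5 tcp [459.8  13.4 165. ] yaw 93.2 w 59.2 F [-0.9  0.2 -0.2]
deck ((array([628. ,  80.6]), [np.float64(43.1), np.float64(242.6)], np.float32(94.7)), 200)
(array([473. , 140.2]), [np.float64(32.7), np.float64(37.5)], np.float32(1.0), np.float64(35.9), array([472.3, 140.7]), 221)
(array([454.2, 353. ]), [np.float64(38.1), np.float64(81.0)], np.float32(116.9), np.float64(35.7), array([453.7, 352.3]), 551)
(array([446.4, 248. ]), [np.float64(36.1), np.float64(80.6)], np.float32(65.7), np.float64(35.7), array([446.1, 247.5]), 545)
(array([ 447.4, -236.9]), [np.float64(36.6), np.float64(80.3)], np.float32(72.5), np.float64(35.3), array([ 446.8, -236.6]), 541)
(array([ 456.1, -366.5]), [np.float64(36.5), np.float64(81.2)], np.float32(97.5), np.float64(35.3), array([ 455.9, -365.5]), 541)
[[428.0, 8.0, 202.0], [428.0, 15.0, 202.0], [492.0, 32.0, 202.0], [426.0, 25.0, 202.0], [494.0, 26.0, 203.0], [429.0, 22.0, 203.0], [429.0, -5.0, 203.0], [428.0, 20.0, 203.0], [428.0, 13.0, 203.0], [496.0, -3.0, 203.0], [430.0, 2.0, 203.0], [428.0, -2.0, 203.0], [426.0, -5.0, 203.0], [496.0, 2.0, 204.0], [429.0, 5.0, 204.0], [496.0, 9.0, 204.0], [430.0, -0.0, 204.0], [426.0, -7.0, 204.0], [493.0, -4.0, 204.0], [496.0, 6.0, 204.0], [429.0, 10.0, 205.0], [427.0, 13.0, 205.0], [429.0, 3.0, 205.0], [428.0, 15.0, 205.0], [428.0, 20.0, 205.0]]
```

Emit:
send_rows --targets '[[[0,0,0,0,-0.026,-0.19,-0.3],[0,0,0,0,0,-0.19,-0.3],[0,0,0,0,0,-0.19,-0.3],[0,0,0,0,0,-0.19,-0.3],[0,0,0,0,0,-0.14,-0.3],[0,0,0,0,0,-0.07,-0.3],[0,0,0,0,0,0,1],[0,0,0,0,0,0,1],[0,0,0,0,0,0,1],[0,0,0,0,0,0,1],[0,0,0,0,0,0,1]]]'

```text
time_s: 14.65
ee_pos: [461.4, 6.8, -27.7]
ee_rot: [179.9, 0.0, 93.7]
force: [0.1, 0.5, 4.6]
gripper_width: 35.8
gripper_force: 25.0
```

Emit:
send_rows --targets '[[[0,0,0,0,0,0.16,1],[0,0,0,0,0,0.16,1],[0,0,0,0,0,0.16,1],[0,0,0,0,0,0.16,1],[0,0,0.009,0.17,-0.005,0,1],[0,0,0,0.17,-0.005,0,1],[0,0,0,0.17,-0.005,0,1],[0,0,0,0.17,-0.005,0,1],[0,0,0,0.17,-0.003,0,1],[0,0,0,0,0,0,1],[0,0,0,0,0,0,1]]]'

```text
time_s: 15.75
ee_pos: [630.3, 2.2, 98.7]
ee_rot: [-179.9, -0.0, 94.5]
force: [-0.9, 0.0, -2.2]
gripper_width: 36.0
gripper_force: 25.0
```

Emit:
send_rows --targets '[[[0,0,0,0,0,-0.15,1],[0,0,0,0,0,-0.15,1],[0,0,0,0,0,-0.1,1],[0,0,0,0,0,-0.05,1],[0,0,0,0,0,-0.02,1],[0,0,0,0,0,0,1]]]'

```text
time_s: 16.35
ee_pos: [630.6, 2.2, 5.9]
ee_rot: [180.0, 0.0, 94.5]
force: [0.4, 1.1, -1.1]
gripper_width: 35.9
gripper_force: 25.0
```

Emit:
send_rows --targets '[[[0,0,0,0,0,-0.015,1],[0,0,0,0,0,0,1],[0,0,0,0,0,0,-0.3],[0,0,0,0,0,0,-0.3],[0,0,0,0,0,0,-0.3],[0,0,0,0,0,0,-0.3],[0,0,0,0,0,0.16,-0.3],[0,0,0,0,0,0.16,-0.3],[0,0,0,0,0,0.16,-0.3],[0,0,0,0,0,0,-0.3]]]'

```text
time_s: 17.35
ee_pos: [634.3, 2.2, 103.7]
ee_rot: [179.4, 0.1, 94.5]
force: [0.5, 0.2, 0.4]
gripper_width: 59.3
gripper_force: 0.0
```

Emit:
send_rows --targets '[[[0,0,0,-0.2,0.145,0,-0.3],[0,0,0,-0.2,0.145,0,-0.3],[0,0,0,-0.2,0.145,0,-0.3],[0,0,0,-0.18,0.14,0,-0.3],[0,0,0,0,0,0,-0.3],[0,0,0,0,0,0,-0.3]]]'

```text
time_s: 17.95
ee_pos: [474.4, 117.6, 98.3]
ee_rot: [180.0, 0.0, 94.6]
force: [0.1, 0.2, 0.3]
gripper_width: 59.0
gripper_force: 0.0
```

```bash
python3 -c "
from h import *
report()"
```

```text
t 18.0 tcp [475.4 117.2  98.3] yaw 94.5 w 59.2 F [ 0.3 -0.3 -0.9]
deck ((array([627.9,  78.6]), [np.float64(42.9), np.float64(239.1)], np.float32(93.6)), 129)
(array([637.8,   3.5]), [np.float64(56.6), np.float64(99.4)], np.float32(91.0), np.float64(64.2), array([630.8,   2.4]), 764)
(array([453.9, 352.8]), [np.float64(37.5), np.float64(81.0)], np.float32(117.6), np.float64(35.5), array([453.8, 352. ]), 558)
(array([456.9, 283.5]), [np.float64(15.5), np.float64(37.2)], np.float32(4.8), np.float64(35.3), array([454.2, 281.1]), 62)
(array([ 447.3, -236.8]), [np.float64(36.8), np.float64(80.6)], np.float32(72.6), np.float64(35.5), array([ 446.8, -236.7]), 540)
(array([ 456.2, -365.9]), [np.float64(36.5), np.float64(78.5)], np.float32(97.4), np.float64(35.4), array([ 455.9, -365.6]), 539)
```

Emit:
send_rows --targets '[[[0,0,0,0,0,-0.19,-0.3],[0,0,0,0,0,-0.19,-0.3],[0,0,0,0,0,-0.16,-0.3],[0,0,0,0,0,-0.09,-0.3],[0,0,0,0,0,0,1],[0,0,0,0,0,0,1],[0,0,0,0,0,0,1],[0,0,0,0,0,0,1],[0,0,0,0,0,0,1]]]'

```text
time_s: 18.9
ee_pos: [475.9, 117.3, -26.6]
ee_rot: [179.8, -0.0, 94.5]
force: [-0.2, -0.5, 1.8]
gripper_width: 36.5
gripper_force: 25.0
```

Emit:
send_rows --targets '[[[0,0,0,0,0,0.16,1],[0,0,0,0,0,0.16,1],[0,0,0,0,0,0.16,1],[0,0,0,0,0,0.15,1],[0,0,0,0.187,-0.036,0,1],[0,0,0,0.187,-0.036,0,1],[0,0,0,0.187,-0.036,0,1],[0,0,0,0.187,-0.036,0,1],[0,0,0,0,0,0,1],[0,0,0,0,0,0,1]]]'

```text
time_s: 19.9
ee_pos: [624.2, 88.2, 98.0]
ee_rot: [-179.9, -0.0, 94.5]
force: [-0.3, -0.4, -1.8]
gripper_width: 35.8
gripper_force: 25.0
```

Emit:
send_rows --targets '[[[0,0,0,0,0,-0.15,1],[0,0,0,0,0,-0.15,1],[0,0,0,0,0,-0.1,1],[0,0,0,0,0,-0.05,1],[0,0,0,0,0,-0.02,1],[0,0,0,0,0,0,1]]]'

```text
time_s: 20.5
ee_pos: [624.2, 88.7, 4.9]
ee_rot: [180.0, -0.0, 94.5]
force: [-0.0, 0.3, -0.7]
gripper_width: 35.7
gripper_force: 25.0
```

Emit:
send_rows --targets '[[[0,0,0,0,0,-0.01,1],[0,0,0,0,0,0,1],[0,0,0,0,0,0,-0.3],[0,0,0,0,0,0,-0.3],[0,0,0,0,0,0,-0.3],[0,0,0,0,0,0,-0.3],[0,0,0,0,0,0.16,-0.3],[0,0,0,0,0,0.16,-0.3],[0,0,0,0,0,0.16,-0.3],[0,0,0,0,0,0,-0.3]]]'

```text
time_s: 21.5
ee_pos: [627.9, 88.8, 103.6]
ee_rot: [179.4, -0.0, 94.5]
force: [-0.1, 0.3, 0.4]
gripper_width: 59.2
gripper_force: 0.0
```

Emit:
send_rows --targets '[[[0,0,-0.053,-0.148,0.133,0,-0.3],[0,0,-0.053,-0.148,0.133,0,-0.3],[0,0,-0.053,-0.148,0.133,0,-0.3],[0,0,-0.053,-0.148,0.133,0,-0.3],[0,0,-0.054,-0.148,0.133,0,-0.3],[0,0,-0.054,-0.148,0.133,0,-0.3],[0,0,0,0,0,0,-0.3],[0,0,0,0,0,0,-0.3]]]'

```text
time_s: 22.3
ee_pos: [446.3, 248.2, 98.0]
ee_rot: [180.0, 0.0, 65.8]
force: [-0.3, -0.1, -0.6]
gripper_width: 59.2
gripper_force: 0.0
```

```bash
python3 -c "
from h import *
p,d,W=report()
for r in findblue(W,p,58,75,(560,700,-100,300)): print('deck case',r)"
```

```text
t 22.35 tcp [447.1 247.8  98.1] yaw 65.7 w 59.3 F [-0.1  0.6  0.5]
deck ((array([627.5,  79.5]), [np.float64(43.6), np.float64(240.3)], np.float32(94.6)), 143)
(array([636.2,  48.2]), [np.float64(57.2), np.float64(187.9)], np.float32(93.4), np.float64(64.4), array([627.6,  46.3]), 1516)
(array([ 446.8, -237. ]), [np.float64(37.2), np.float64(80.5)], np.float32(74.0), np.float64(35.4), array([ 446.8, -236.7]), 543)
(array([ 456.4, -366.5]), [np.float64(36.7), np.float64(81.7)], np.float32(97.3), np.float64(35.4), array([ 455.9, -365.9]), 531)
(array([440.8, 234.8]), [np.float64(35.7), np.float64(52.1)], np.float32(64.1), np.float64(35.6), array([440.6, 230.2]), 287)
(array([435.7, 377.4]), [np.float64(19.8), np.float64(25.8)], np.float32(26.3), np.float64(34.7), array([431.7, 377.2]), 64)
deck case (array([631.9,   2.9]), [np.float64(38.2), np.float64(79.9)], np.float32(94.5), np.float64(65.5), array([631.6,   2.8]), 552)
deck case (array([626.1,  89.6]), [np.float64(37.5), np.float64(80.3)], np.float32(93.8), np.float64(65.4), array([625.5,  89.2]), 556)
```

Emit:
send_rows --targets '[[[0,0,0,0,0,-0.19,-0.3],[0,0,0,0,0,-0.19,-0.3],[0,0,0,0,0,-0.16,-0.3],[0,0,0,0,0,-0.09,-0.3],[0,0,0,0,0,0,1],[0,0,0,0,0,0,1],[0,0,0,0,0,0,1],[0,0,0,0,0,0,1],[0,0,0,0,0,0,1]]]'

```text
time_s: 23.25
ee_pos: [447.8, 248.3, -26.5]
ee_rot: [179.9, -0.1, 65.7]
force: [0.5, -0.9, 3.1]
gripper_width: 35.9
gripper_force: 25.0
```

Emit:
send_rows --targets '[[[0,0,0,0,0,0.16,1],[0,0,0,0,0,0.16,1],[0,0,0,0,0,0.16,1],[0,0,0,0,0,0.15,1],[0,0,0.053,0.143,-0.062,0,1],[0,0,0.053,0.143,-0.062,0,1],[0,0,0.053,0.143,-0.062,0,1],[0,0,0.053,0.143,-0.062,0,1],[0,0,0.054,0.143,-0.062,0,1],[0,0,0.054,0.143,-0.062,0,1],[0,0,0,0,0,0,1],[0,0,0,0,0,0,1]]]'

```text
time_s: 24.45
ee_pos: [618.2, 173.3, 98.2]
ee_rot: [-180.0, -0.0, 94.4]
force: [-0.1, 0.2, -2.1]
gripper_width: 36.2
gripper_force: 25.0
```

Emit:
send_rows --targets '[[[0,0,0,0,0.006,-0.15,1],[0,0,0,0,0,-0.15,1],[0,0,0,0,0,-0.1,1],[0,0,0,0,0,-0.05,1],[0,0,0,0,0,-0.025,1],[0,0,0,0,0,0,1]]]'

```text
time_s: 25.05
ee_pos: [618.3, 175.3, 4.4]
ee_rot: [179.9, -0.0, 94.5]
force: [0.6, 0.1, -1.0]
gripper_width: 35.5
gripper_force: 25.0
```

Emit:
send_rows --targets '[[[0,0,0,0,0,-0.005,1],[0,0,0,0,0,0,1],[0,0,0,0,0,0,-0.3],[0,0,0,0,0,0,-0.3],[0,0,0,0,0,0,-0.3],[0,0,0,0,0,0,-0.3],[0,0,0,0,0,0.16,-0.3],[0,0,0,0,0,0.16,-0.3],[0,0,0,0,0,0.16,-0.3],[0,0,0,0,0,0,-0.3]]]'

```text
time_s: 26.05
ee_pos: [621.8, 175.7, 103.6]
ee_rot: [179.4, -0.1, 94.5]
force: [0.2, -0.6, 1.3]
gripper_width: 59.1
gripper_force: 0.0
```

Emit:
send_rows --targets '[[[0,0,0.042,-0.137,0.148,0,-0.3],[0,0,0.042,-0.137,0.148,0,-0.3],[0,0,0.042,-0.137,0.148,0,-0.3],[0,0,0.042,-0.137,0.148,0,-0.3],[0,0,0.042,-0.137,0.148,0,-0.3],[0,0,0.042,-0.137,0.148,0,-0.3],[0,0,0,0,0,0,-0.3],[0,0,0,0,0,0,-0.3]]]'

```text
time_s: 26.85
ee_pos: [453.4, 352.5, 97.8]
ee_rot: [-180.0, 0.0, 117.3]
force: [-0.4, 0.4, -0.4]
gripper_width: 59.6
gripper_force: 0.0
```

```bash
cat >> h.py <<'E'
def both():
    p,d,W=report(deck=False)
    for r in findblue(W,p,58,160,(560,700,-150,300)): print('deck case',r)
E
python3 -c "
from h import *
both()"
```

```text
t 26.9 tcp [454.1 352.   97.9] yaw 117.2 w 59.2 F [ 0.4 -0.4  0.7]
(array([633. ,  92.3]), [np.float64(58.0), np.float64(275.2)], np.float32(93.8), np.float64(64.6), array([625.3,  89.9]), 2225)
(array([462.5, 336.8]), [np.float64(37.7), np.float64(44.2)], np.float32(116.2), np.float64(35.5), array([463.1, 334.7]), 277)
(array([ 447.4, -236.8]), [np.float64(36.4), np.float64(80.5)], np.float32(72.9), np.float64(35.4), array([ 446.8, -236.8]), 533)
(array([ 456.4, -366.4]), [np.float64(36.2), np.float64(80.8)], np.float32(97.2), np.float64(35.4), array([ 455.9, -365. ]), 538)
deck case (array([632.1,   3. ]), [np.float64(37.5), np.float64(79.7)], np.float32(94.9), np.float64(65.7), array([631.5,   3. ]), 553)
deck case (array([625.9,  89.5]), [np.float64(37.6), np.float64(80.0)], np.float32(93.8), np.float64(65.4), array([625.4,  89.4]), 559)
deck case (array([620.4, 174.1]), [np.float64(37.5), np.float64(80.3)], np.float32(93.4), np.float64(65.3), array([619.7, 173.9]), 559)
```

Emit:
send_rows --targets '[[[0,0,0,0,0,-0.19,-0.3],[0,0,0,0,0,-0.19,-0.3],[0,0,0,0,0,-0.16,-0.3],[0,0,0,0,0,-0.09,-0.3],[0,0,0,0,0,0,1],[0,0,0,0,0,0,1],[0,0,0,0,0,0,1],[0,0,0,0,0,0,1],[0,0,0,0,0,0,1]]]'

```text
time_s: 27.8
ee_pos: [455.1, 352.7, -26.3]
ee_rot: [179.8, 0.0, 117.2]
force: [0.7, -2.2, 3.0]
gripper_width: 35.9
gripper_force: 25.0
```

Emit:
send_rows --targets '[[[0,0,0,0,0,0.19,1],[0,0,0,0,0,0.19,1],[0,0,0,0,0,0.19,1],[0,0,0,0,0,0.19,1],[0,0,-0.042,0.14,-0.184,0,1],[0,0,-0.042,0.14,-0.184,0,1],[0,0,-0.042,0.14,-0.184,0,1],[0,0,-0.042,0.14,-0.184,0,1],[0,0,-0.042,0.14,-0.184,0,1],[0,0,-0.042,0.14,-0.184,0,1],[0,0,0,0,0,0,1],[0,0,0,0,0,0,1]]]'

```text
time_s: 29.0
ee_pos: [622.0, 130.9, 124.1]
ee_rot: [-180.0, -0.0, 94.4]
force: [-0.4, -0.1, -1.4]
gripper_width: 36.1
gripper_force: 25.0
```

Emit:
send_rows --targets '[[[0,0,0,0,0.002,-0.15,1],[0,0,0,0,0,-0.15,1],[0,0,0,0,0,-0.07,1],[0,0,0,0,0,-0.03,1],[0,0,0,0,0,-0.015,1],[0,0,0,0,0,0,1]]]'

```text
time_s: 29.6
ee_pos: [622.5, 132.6, 42.2]
ee_rot: [179.9, -0.0, 94.5]
force: [1.2, -0.8, -1.9]
gripper_width: 35.9
gripper_force: 25.0
```

Emit:
send_rows --targets '[[[0,0,0,0,0,-0.01,1],[0,0,0,0,0,0,1],[0,0,0,0,0,0,-0.3],[0,0,0,0,0,0,-0.3],[0,0,0,0,0,0,-0.3],[0,0,0,0,0,0,-0.3],[0,0,0,0,0,0.16,-0.3],[0,0,0,0,0,0.16,-0.3],[0,0,0,0,0,0.1,-0.3],[0,0,0,0,0,0,-0.3]]]'

```text
time_s: 30.6
ee_pos: [624.3, 132.5, 127.0]
ee_rot: [179.6, -0.0, 94.5]
force: [0.3, -0.2, -0.6]
gripper_width: 59.5
gripper_force: 0.0
```

Emit:
send_rows --targets '[[[0,0,-0.024,-0.087,-0.185,0,-0.3],[0,0,-0.024,-0.087,-0.185,0,-0.3],[0,0,-0.024,-0.087,-0.185,0,-0.3],[0,0,-0.024,-0.087,-0.185,0,-0.3],[0,0,-0.024,-0.087,-0.185,0,-0.3],[0,0,-0.024,-0.087,-0.185,0,-0.3],[0,0,-0.024,-0.087,-0.185,0,-0.3],[0,0,-0.024,-0.087,-0.185,0,-0.3],[0,0,-0.024,-0.087,-0.185,0,-0.3],[0,0,-0.024,-0.087,-0.185,0,-0.3],[0,0,0,0,0,0,-0.3],[0,0,0,0,0,0,-0.3]]]'

```text
time_s: 31.8
ee_pos: [447.1, -238.1, 122.4]
ee_rot: [-179.9, -0.1, 72.8]
force: [0.3, 0.3, -0.7]
gripper_width: 59.5
gripper_force: 0.0
```

```bash
cat >> h.py <<'E'
def layers():
    p,d,W=report(deck=False)
    for lo,hi in((58,72),(95,109),(130,146)):
        for r in findblue(W,p,lo,hi,(560,700,-150,300)): print('layer',lo,r)
E
python3 -c "
from h import *
layers()"
```

```text
t 31.85 tcp [ 447.6 -237.4  122.5] yaw 72.9 w 59.1 F [0.2 0.8 0.2]
(array([638.7,  91.4]), [np.float64(67.9), np.float64(277.3)], np.float32(93.9), np.float64(65.8), array([624.3,  91.9]), 2363)
(array([ 452.4, -220. ]), [np.float64(36.5), np.float64(45.1)], np.float32(73.0), np.float64(35.7), array([ 453.4, -218.1]), 272)
(array([ 447.8, -379.9]), [np.float64(16.5), np.float64(48.7)], np.float32(91.5), np.float64(35.5), array([ 446.7, -378.1]), 112)
layer 58 (array([632.1,   2.9]), [np.float64(37.2), np.float64(80.0)], np.float32(94.8), np.float64(65.4), array([631.7,   2.7]), 548)
layer 58 (array([622.8, 132. ]), [np.float64(37.8), np.float64(165.3)], np.float32(94.2), np.float64(65.3), array([621.1, 128.4]), 627)
layer 95 (array([623.3, 133.7]), [np.float64(37.1), np.float64(79.7)], np.float32(94.3), np.float64(101.4), array([622.8, 133.3]), 586)
```

Emit:
send_rows --targets '[[[0,0,0,0,0,-0.19,-0.3],[0,0,0,0,0,-0.19,-0.3],[0,0,0,0,0,-0.19,-0.3],[0,0,0,0,0,-0.12,-0.3],[0,0,0,0,0,-0.06,-0.3],[0,0,0,0,0,0,1],[0,0,0,0,0,0,1],[0,0,0,0,0,0,1],[0,0,0,0,0,0,1],[0,0,0,0,0,0,1]]]'

```text
time_s: 32.85
ee_pos: [448.9, -238.2, -25.4]
ee_rot: [179.9, 0.0, 72.9]
force: [0.0, 1.4, 5.5]
gripper_width: 35.7
gripper_force: 25.0
```

Emit:
send_rows --targets '[[[0,0,0,0,0,0.19,1],[0,0,0,0,0,0.19,1],[0,0,0,0,0,0.19,1],[0,0,0,0,0,0.19,1],[0,0,0.03,0.112,0.177,0,1],[0,0,0.03,0.112,0.177,0,1],[0,0,0.03,0.112,0.177,0,1],[0,0,0.03,0.112,0.177,0,1],[0,0,0.03,0.112,0.177,0,1],[0,0,0.03,0.112,0.177,0,1],[0,0,0.03,0.112,0.177,0,1],[0,0,0.03,0.112,0.177,0,1]]]'

```text
time_s: 34.05
ee_pos: [627.8, 46.6, 125.4]
ee_rot: [180.0, 0.0, 94.6]
force: [0.2, -0.2, -1.5]
gripper_width: 35.7
gripper_force: 25.0
```

Emit:
send_rows --targets '[[[0,0,0,0,0,0,1],[0,0,0,0,0,0,1]]]'

```text
time_s: 34.25
ee_pos: [627.0, 45.6, 124.9]
ee_rot: [-179.9, 0.0, 94.6]
force: [0.2, -1.3, -1.5]
gripper_width: 36.1
gripper_force: 25.0
```

Emit:
send_rows --targets '[[[0,0,0,0.006,0,-0.15,1],[0,0,0,0,0,-0.15,1],[0,0,0,0,0,-0.07,1],[0,0,0,0,0,-0.03,1],[0,0,0,0,0,-0.02,1],[0,0,0,0,0,0,1]]]'

```text
time_s: 34.85
ee_pos: [628.9, 44.9, 42.1]
ee_rot: [179.9, 0.0, 94.5]
force: [0.8, -0.5, -1.6]
gripper_width: 35.7
gripper_force: 25.0
```

Emit:
send_rows --targets '[[[0,0,0,0,0,-0.005,1],[0,0,0,0,0,0,1],[0,0,0,0,0,0,-0.3],[0,0,0,0,0,0,-0.3],[0,0,0,0,0,0,-0.3],[0,0,0,0,0,0,-0.3],[0,0,0,0,0,0.16,-0.3],[0,0,0,0,0,0.16,-0.3],[0,0,0,0,0,0.1,-0.3],[0,0,0,0,0,0,-0.3]]]'

```text
time_s: 35.85
ee_pos: [630.7, 45.3, 127.9]
ee_rot: [179.6, 0.0, 94.5]
force: [0.1, 0.6, 0.0]
gripper_width: 59.0
gripper_force: 0.0
```

Emit:
send_rows --targets '[[[0,0,0.003,-0.086,-0.206,0,-0.3],[0,0,0.003,-0.086,-0.206,0,-0.3],[0,0,0.003,-0.086,-0.206,0,-0.3],[0,0,0.003,-0.086,-0.206,0,-0.3],[0,0,0.003,-0.086,-0.206,0,-0.3],[0,0,0.003,-0.086,-0.206,0,-0.3],[0,0,0.003,-0.086,-0.206,0,-0.3],[0,0,0.003,-0.086,-0.206,0,-0.3],[0,0,0.003,-0.086,-0.206,0,-0.3],[0,0,0.003,-0.086,-0.206,0,-0.3],[0,0,0,0,0,0,-0.3],[0,0,0,0,0,0,-0.3]]]'

```text
time_s: 37.05
ee_pos: [455.3, -366.9, 122.9]
ee_rot: [-179.9, -0.1, 97.0]
force: [0.4, 0.7, -0.1]
gripper_width: 59.5
gripper_force: 0.0
```

```bash
python3 -c "
from h import *
layers()"
```

```text
t 37.1 tcp [ 455.9 -366.   123.2] yaw 97.1 w 59.5 F [0.5 0.2 0.1]
(array([639.8,  89.4]), [np.float64(68.0), np.float64(272.9)], np.float32(94.0), np.float64(87.2), array([624.9,  85.8]), 2483)
(array([ 455.8, -365.5]), [np.float64(36.7), np.float64(80.6)], np.float32(97.6), np.float64(35.6), array([ 456. , -365.7]), 537)
layer 58 (array([628.7,  45.7]), [np.float64(37.1), np.float64(165.7)], np.float32(94.2), np.float64(65.2), array([627.5,  13.8]), 425)
layer 58 (array([620.3, 176.6]), [np.float64(37.8), np.float64(74.7)], np.float32(93.3), np.float64(65.3), array([616.8, 192.1]), 277)
layer 95 (array([629.8,  44.8]), [np.float64(37.6), np.float64(80.0)], np.float32(95.2), np.float64(101.7), array([629.5,  44.7]), 589)
layer 95 (array([623.5, 133.3]), [np.float64(37.7), np.float64(79.3)], np.float32(94.0), np.float64(101.6), array([622.7, 133.5]), 584)
```

Emit:
send_rows --targets '[[[0,0,0,0,0,-0.19,-0.3],[0,0,0,0,0,-0.19,-0.3],[0,0,0,0,0,-0.19,-0.3],[0,0,0,0,0,-0.12,-0.3],[0,0,0,0,0,-0.06,-0.3],[0,0,0,0,0,0,1],[0,0,0,0,0,0,1],[0,0,0,0,0,0,1],[0,0,0,0,0,0,1],[0,0,0,0,0,0,1]]]'

```text
time_s: 38.1
ee_pos: [457.3, -367.3, -24.1]
ee_rot: [179.9, 0.1, 97.2]
force: [0.0, 0.9, 6.4]
gripper_width: 36.0
gripper_force: 25.0
```

Emit:
send_rows --targets '[[[0,0,0,0,0,0.19,1],[0,0,0,0,0,0.19,1],[0,0,0,0,0,0.19,1],[0,0,0,0,0,0.19,1],[0,0,0,0,0,0.19,1],[0,0,0,0,0,0,1]]]'

```text
time_s: 38.7
ee_pos: [459.1, -369.2, 170.5]
ee_rot: [179.5, 0.5, 97.2]
force: [0.0, 0.1, -1.5]
gripper_width: 36.1
gripper_force: 25.0
```

Emit:
send_rows --targets '[[[0,0,-0.003,0.077,0.206,0,1],[0,0,-0.003,0.077,0.206,0,1],[0,0,-0.003,0.077,0.206,0,1],[0,0,-0.003,0.077,0.206,0,1],[0,0,-0.003,0.077,0.206,0,1],[0,0,-0.003,0.077,0.206,0,1],[0,0,-0.003,0.077,0.206,0,1],[0,0,-0.003,0.077,0.206,0,1],[0,0,-0.003,0.077,0.206,0,1],[0,0,-0.003,0.077,0.206,0,1],[0,0,0,0.077,0.206,0,1],[0,0,0,0,0,0,1]]]'

```text
time_s: 39.9
ee_pos: [626.6, 91.6, 162.5]
ee_rot: [-180.0, -0.1, 94.8]
force: [-0.4, -0.9, -2.3]
gripper_width: 36.1
gripper_force: 25.0
```

Emit:
send_rows --targets '[[[0,0,0,0,0,0,1],[0,0,0,0,0,0,1]]]'

```text
time_s: 40.1
ee_pos: [625.0, 85.5, 163.5]
ee_rot: [-179.9, 0.0, 94.4]
force: [0.5, -0.6, -0.7]
gripper_width: 36.0
gripper_force: 25.0
```

Emit:
send_rows --targets '[[[0,0,0,0,0.01,-0.15,1],[0,0,0,0,0,-0.15,1],[0,0,0,0,0,-0.07,1],[0,0,0,0,0,-0.03,1],[0,0,0,0,0,-0.02,1],[0,0,0,0,0,0,1],[0,0,0,0,0,0,1]]]'

```text
time_s: 40.8
ee_pos: [626.7, 88.4, 81.6]
ee_rot: [179.9, -0.0, 94.5]
force: [0.1, 0.1, -1.6]
gripper_width: 36.2
gripper_force: 25.0
```

Emit:
send_rows --targets '[[[0,0,0,0,0,-0.015,1],[0,0,0,0,0,0,1],[0,0,0,0,0,0,1]]]'

```text
time_s: 41.1
ee_pos: [626.4, 88.5, 77.9]
ee_rot: [179.9, 0.0, 94.5]
force: [0.2, 0.2, -0.6]
gripper_width: 36.1
gripper_force: 25.0
```

Emit:
send_rows --targets '[[[0,0,0,0,0,-0.006,1],[0,0,0,0,0,0,1],[0,0,0,0,0,0,-0.3],[0,0,0,0,0,0,-0.3],[0,0,0,0,0,0,-0.3],[0,0,0,0,0,0,-0.3],[0,0,0,0,0,0.1,-0.3],[0,0,0,0,0,0.16,-0.3],[0,0,0,0,0,0.16,-0.3],[0,0,0,0,0,0,-0.3]]]'

```text
time_s: 42.1
ee_pos: [628.9, 88.8, 165.2]
ee_rot: [179.4, -0.0, 94.5]
force: [0.6, 0.6, -0.3]
gripper_width: 59.3
gripper_force: 0.0
```

Emit:
send_rows --targets '[[[0,0,0,-0.2,-0.05,0,-0.3],[0,0,0.08,-0.2,-0.05,0,-0.3],[0,0,0.09,-0.2,-0.05,0,-0.3],[0,0,0.09,-0.2,-0.05,0,-0.3],[0,0,0.09,0,-0.05,0,-0.3],[0,0,0.09,0,-0.1,0,-0.3],[0,0,0.09,0,-0.1,0,-0.3],[0,0,0.09,0,-0.1,0,-0.3],[0,0,0.09,0,-0.1,0,-0.3],[0,0,0.09,0,-0.05,0,-0.3],[0,0,0.09,0,0,0,-0.3],[0,0,0.09,0,0,0,-0.3]]]'

```text
time_s: 43.3
ee_pos: [465.2, -52.0, 159.3]
ee_rot: [180.0, -0.1, -177.0]
force: [0.7, -0.9, 0.7]
gripper_width: 59.1
gripper_force: 0.0
```

```bash
python3 -c "
from h import *
layers(); grab('scene','s9.png')"
```

```text
t 43.35 tcp [465.2 -51.8 159.3] yaw -176.8 w 59.5 F [-0.7 -0.3  0.1]
(array([640.1,  88.4]), [np.float64(69.1), np.float64(270.0)], np.float32(94.3), np.float64(100.7), array([622.8,  98.8]), 2296)
layer 58 (array([626.6,  10.7]), [np.float64(30.0), np.float64(105.0)], np.float32(122.9), np.float64(65.6), array([632.1,   3.3]), 142)
layer 58 (array([620.1, 176.6]), [np.float64(37.6), np.float64(76.2)], np.float32(93.2), np.float64(65.4), array([616.8, 192.2]), 278)
layer 95 (array([630.4,  43.8]), [np.float64(37.5), np.float64(78.0)], np.float32(95.1), np.float64(101.4), array([629.9,  29.8]), 350)
layer 95 (array([622.9, 131.7]), [np.float64(36.8), np.float64(82.4)], np.float32(93.1), np.float64(101.3), array([619.6, 148.6]), 340)
layer 130 (array([626.9,  89. ]), [np.float64(37.3), np.float64(79.7)], np.float32(95.9), np.float64(137.7), array([626.5,  88.9]), 626)
```

View pics/s9.png

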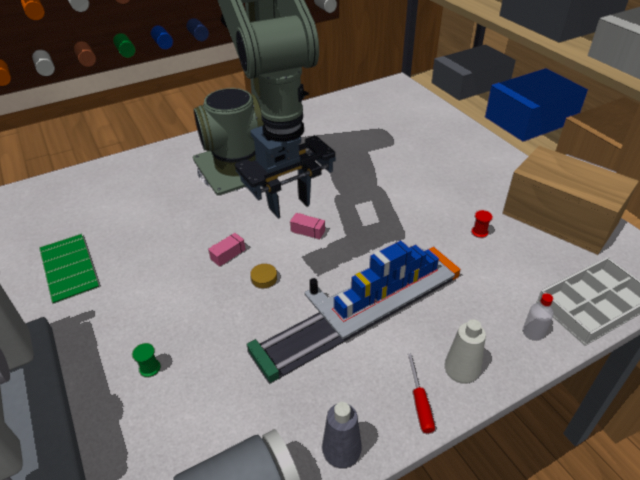

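The picture shows the six-case bond complete on the extended carriage (310–435, 240–310), with the tin, spools and pink bricks untouched. Now I grip the knob.

Emit:
send_rows --targets '[[[0,0,0.013,0.155,0.004,0,-0.3],[0,0,0,0.15,0,0,-0.3],[0,0,0,0.15,0,0,-0.3],[0,0,0,0,0,-0.1,-0.3],[0,0,0,0,0,-0.2,-0.3],[0,0,0,0,0,-0.2,-0.3],[0,0,0,0,0,-0.15,-0.3],[0,0,0,0,0,-0.1,-0.3],[0,0,0,0,0,0,-0.3],[0,0,0,0,0,0,-0.3]]]'

```text
time_s: 44.4
ee_pos: [556.9, -50.7, 10.2]
ee_rot: [180.0, -0.0, -176.2]
force: [0.0, 0.2, 0.8]
gripper_width: 59.4
gripper_force: 0.0
```

Emit:
send_rows --targets '[[[0,0,0,0,0,0,1],[0,0,0,0,0,0,1],[0,0,0,0,0,0,1],[0,0,0,0,0,0,1],[0,0,0,0,0,0,1],[0,0,0,0,0,0,1],[0,0,0,0,0,0,1],[0,0,0,0,0,0,1]]]' --grip_force 20

```text
time_s: 45.2
ee_pos: [556.9, -50.7, 10.4]
ee_rot: [180.0, 0.0, -176.2]
force: [-0.9, 0.8, 3.0]
gripper_width: 17.6
gripper_force: 20.0
```

Emit:
send_rows --targets '[[[0,0,0,0.001,-0.015,0,1],[0,0,0,0.002,-0.03,0,1],[0,0,0,0.003,-0.04,0,1],[0,0,0,0.003,-0.04,0,1],[0,0,0,0.003,-0.04,0,1],[0,0,0,0.004,-0.04,0,1],[0,0,0,0.003,-0.04,0,1],[0,0,0,0.003,-0.04,0,1],[0,0,0,0.003,-0.04,0,1],[0,0,0,0.003,-0.04,0,1],[0,0,0,0.003,-0.04,0,1],[0,0,0,0.003,-0.04,0,1]]]'

```text
time_s: 46.4
ee_pos: [564.1, -140.5, 10.4]
ee_rot: [-180.0, 0.1, -176.1]
force: [1.6, 3.6, 4.6]
gripper_width: 17.2
gripper_force: 20.0
```

Emit:
send_rows --targets '[[[0,0,0,0.003,-0.04,0,1],[0,0,0,0.003,-0.04,0,1],[0,0,0,0.003,-0.035,0,1],[0,0,0,0.002,-0.03,0,1],[0,0,0,0.002,-0.025,0,1],[0,0,0,0.001,-0.015,0,1],[0,0,0,0.001,-0.01,0,1],[0,0,0,0,0,0,1]]]'

```text
time_s: 47.2
ee_pos: [567.3, -179.5, 10.4]
ee_rot: [-179.9, 0.1, -176.1]
force: [3.2, 0.6, 5.0]
gripper_width: 17.3
gripper_force: 20.0
```

Home was at y ≈ -190, so about 11 mm remains. I creep the rest.

Emit:
send_rows --targets '[[[0,0,0,0.001,-0.01,0,1],[0,0,0,0.001,-0.01,0,1],[0,0,0,0.001,-0.01,0,1],[0,0,0,0.001,-0.01,0,1],[0,0,0,0,-0.005,0,1],[0,0,0,0,0,0,1]]]'

```text
time_s: 47.8
ee_pos: [567.9, -187.9, 10.4]
ee_rot: [-180.0, 0.1, -176.1]
force: [3.9, 1.7, 5.3]
gripper_width: 17.3
gripper_force: 20.0
```

Emit:
send_rows --targets '[[[0,0,0,0,-0.008,0,1],[0,0,0,0,-0.008,0,1],[0,0,0,0,0,0,1],[0,0,0,0,0,0,1]]]'

```text
time_s: 48.2
ee_pos: [568.1, -190.1, 10.4]
ee_rot: [179.9, 0.1, -176.2]
force: [5.1, 4.6, 4.6]
gripper_width: 17.4
gripper_force: 20.0
```

Emit:
send_rows --targets '[[[0,0,0,0,-0.008,0,1],[0,0,0,0,-0.008,0,1],[0,0,0,0,0,0,1],[0,0,0,0,0,0,1]]]'

```text
time_s: 48.6
ee_pos: [568.1, -190.0, 10.3]
ee_rot: [179.6, 0.1, -176.3]
force: [5.4, 14.2, 7.6]
gripper_width: 17.3
gripper_force: 20.0
```

Emit:
send_rows --targets '[[[0,0,0,0,0.01,0,1],[0,0,0,0,0,0,-0.2],[0,0,0,0,0,0,-0.2],[0,0,0,0,0,0,-0.2],[0,0,0,0,0,0,-0.2],[0,0,0,0,0,0,-0.2],[0,0,0,0,0,0.1,-0.2],[0,0,0,0,0,0.2,-0.2],[0,0,0,0,0,0.2,-0.2],[0,0,0,0,0,0.2,-0.2],[0,0,0,0,0,0,-0.2]]]'

```text
time_s: 49.7
ee_pos: [570.9, -193.7, 156.5]
ee_rot: [-179.7, 0.6, -176.2]
force: [0.8, -0.6, -0.4]
gripper_width: 54.4
gripper_force: 0.0
```

Emit:
send_rows --targets '[[[0,0,0,-0.2,0,0,-0.2],[0,0,0,-0.2,0,0,-0.2],[0,0,0,-0.2,0,0,-0.2],[0,0,0,0,0,0,-0.2],[0,0,0,0,0,0,-0.2]]]'

```text
time_s: 50.2
ee_pos: [446.8, -192.3, 150.0]
ee_rot: [180.0, 0.0, -176.2]
force: [0.4, 0.0, -0.1]
gripper_width: 54.8
gripper_force: 0.0
```

Run:
```python
from h import *
layers()
p,d=grab('top'); W=cloud('top',d)
k=(W[...,2]>50)&(W[...,2]<75)&(W[...,0]>540)&(W[...,0]<590)&(W[...,1]>-230)&(W[...,1]<-150)
print('knob',k.sum(),W[k].mean(0).round(1))
p,d=grab('scene'); cv2.imwrite('pics/end.png',cv2.resize(p[180:400,160:480],None,fx=2.4,fy=2.4)[:,:,::-1])
```

```text
t 50.25 tcp [ 447.8 -192.4  150.1] yaw -176.2 w 54.6 F [ 0.5 -0.1 -0.2]
(array([651.3, -49.2]), [np.float64(70.6), np.float64(273.1)], np.float32(94.1), np.float64(99.4), array([633.8, -49.2]), 2580)
layer 58 (array([ 641.9, -120.8]), [np.float64(36.4), np.float64(57.9)], np.float32(93.4), np.float64(65.6), array([ 637. , -134.8]), 105)
layer 58 (array([629.9,  53.7]), [np.float64(37.9), np.float64(41.5)], np.float32(97.1), np.float64(65.0), array([629.5,  54.2]), 281)
layer 95 (array([641.7, -95.2]), [np.float64(38.0), np.float64(80.1)], np.float32(93.9), np.float64(101.6), array([ 640.1, -110. ]), 336)
layer 95 (array([634.3,  -7.2]), [np.float64(37.5), np.float64(82.4)], np.float32(94.4), np.float64(101.4), array([631.1,   7.9]), 357)
layer 130 (array([638.6, -50.3]), [np.float64(37.5), np.float64(80.2)], np.float32(94.6), np.float64(137.4), array([637.7, -50.2]), 625)
knob 55 [ 568.4 -190.2   64.2]
```

View pics/end.png

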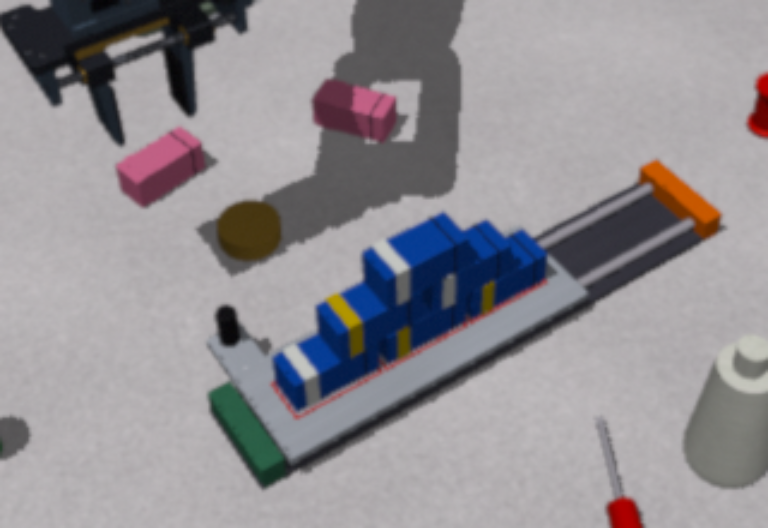

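The picture shows the carriage against the green stop (245,435), with the stack in bond and the gripper clear of everything.

```bash
python3 -c "
from workcell import env
print(env.job_done())"
```

```text
the job is handed in; nothing more can be done
None
```

I tested the carriage home and out, laid all six blue cases in bond, slid it loaded against the green stop with the stack intact, and handed the job in at about 50 s; no verdict came back.

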